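# Lock the analyser's deck with its square key

### The job

Lock the analyser's deck: take the orange-handled square key out of the key stand, push it fully home into the recessed square socket of the grey lock, then turn it clockwise (seen from above) as far as it goes, and leave it upright in the lock. The lock floats in its bezel, so feel for the socket and work gently: never push with more than about 20 N or twist against the stop with more than about 0.2 N m. Leave the blue key in the stand and do not disturb the other things on the bench.

Things in the scene. Friction and masses are not known exactly. Their poses are not given: they have to be found in the camera images.
- square_key: Loose square key, upright in a slot of the key stand. Origin at the centre of the shank's foot, z up. Steel shank 12 x 12 mm (sides along the key's x and y), z = 0 to 45, foot edges broken by 1 mm; steel collar 20 mm across, z = 45 to 49; flat orange handle, 12 mm thick along x (pinch it so), 42 mm wide along y, z = 49 to 89. 50 to 100 g.
- pin_key: The other key, not to be used: same size and origin as the square key but with a blue handle and a round 11 mm shank. It stands in the stand's other slot; which key is in which slot varies. Bystander.
- key_stand: Fixed black block 56 (x) x 150 (y) x 30 (z) mm, origin at the centre of its underside. Two square slots 13.6 mm wide, 24 mm deep, at y = +42 and -42 mm, in which the keys stand loosely (a key's foot is 6 mm above the table).
- analyser: Fixed white instrument case 240 x 240 x 100 mm, origin at the centre of its underside, flat deck at z = 100. On the deck stands the lock, a grey square head 66 x 66 mm, 31 mm high, sides parallel to the case. In the head's top is a central recess 30 x 30 mm, 7 mm deep, with upright walls parallel to the case (they can be felt); its floor, 24 mm above the deck, is the steel rotor.
- bezel (a point): Centre of the 88 mm printed grey square outline on the deck, at deck height, axes as the analyser. The lock stands within the outline, but NOT exactly at this point: its centre is up to 6 mm off along the analyser's x and up to 6 mm along y, differently every time, and no reading gives it. It stays there (80 N of friction).
- latch (a joint): Clockwise angle (from above) of the rotor, rad. In its centre, at the recess's centre, is the square socket, 13.2 mm wide, 18 mm deep (a key fully home has its foot 6 mm above the deck). At 0 its sides are parallel to the case: its yaw is the analyser's yaw minus this. Starts at 0 to 0.25, hard stop at 1.25 = locked. Drags with 0.07 N m, stays where left; a key has 0.1 rad of play.
- vial: Small amber jar, 34 mm across, 45 mm high, standing loose on the analyser's deck near its far right corner (z = 0 at its underside). Bystander.
- tube_rack: Loose yellow and clear rack with glass tubes, 75 x 170 x 84 mm, origin under its centre. Bystander.
- pot_a: Loose grey pot with black rim and coloured tags, 70 mm across, 130 mm high with its tags, origin under its centre. Bystander.
- pot_b: A second such pot. Bystander.
- reagent: Loose white bottle, 60 mm across, 130 mm high, origin under its centre. Bystander.
- pipette: Loose white and blue hand pipette lying on the table, 240 mm long, 24 mm high, origin under its middle. Bystander.
There are look-alikes about, which are no part of the job. What is shaped like the square_key but white is not meant.

How it is judged:
By the outcome, as a careful person would: the job done as asked, in the order asked, and still so for the second after the job is handed in, with the robot touching nothing.
It also fails if it takes over 64 s, if anything falls off the work surface, if the arm or the gripper's body presses on something with over 40 N, if the wrist force passes 120 N, or if a joint passes its speed limit or range.

### The arm

A 7-joint arm with a two-finger parallel gripper is mounted at the origin on the work surface. World frame = base frame: x ahead of the robot, y to its left, z up, the work surface at z = 0. Lengths are in m, angles in rad, forces in N, time in s.
With the tool pointing down it reaches from about 0.425 to 0.925 m from the base axis. Payload 6.8 kg.
Tool frame: the origin (TCP) lies midway between the tips of the shut fingers; the grasp point (between the pads) lies 19 mm behind it; y points along the fingers, z is the direction in which the jaws open and shut, and the axes are right-handed (so a half turn about y gives the same grasp; the last joint's range is limited). The gripper opens to 85 mm and grips with 20 to 120 N. Pads are 22 mm wide; open, the fingers measure 114 mm over their backs; the gripper's body (76 mm by 85 mm) begins 54 mm behind the grasp point. The pads swing forward as they close: fully open they stand 13 mm farther back than shut.
Start: joints at [-1.368, 0.477, 0.022, 1.555, -0.011, 1.109, -0.083], TCP at [0.206, 0.643, 0.231] pointing down, gripper open.
Joint ranges: [-2.96, 2.96], [-0.34, 2.1], [-1.41, 1.46], [0.24, 2.44], [-1.37, 4.51], [0.17, 1.92], [-2.96, 2.96]. Speed limits (rad/s): [2.39, 2.39, 3.14, 3.14, 3.14, 3.14, 3.14].

### API

Orientations are given as a unit quaternion [w, x, y, z].
In Python, from station import bot gives the robot as it stands. The module is installed in compiled form; this text tells all that it offers.
- The arm moves only by the shell command python3 -m crank 'ROWS' [FORCE]. ROWS is JSON, a list of rows, each an object with "linear": the shift along the tool's x, y, z in m, a list of three; "dr": the turn, a rotation vector about the tool's x, y, z in degrees, a list of three; "hand": the gripper command: -1 is shut, 1 is fully open, values between are in proportion. A call has 1 to 10 rows; each row is the pose to reach, as a shift and turn from the pose commanded when the call began, along the tool's axes at that moment; what a row does not reach only later rows make up. A row lasts 1/12 s, in which the tool goes at most 41.7 mm and 7.16 degrees, less where a joint would pass 70% of its speed; a pose out of reach is approached as far as the arm can. A call with a gripper value outside its range is refused whole. The fingers move at their own pace and stop on an object; FORCE is the grip in N (left out, the last holds). Time passes only in rows, so rows that repeat a pose let the fingers close. It gives the time, the measured TCP pose, the force and the opening at its end, in the units of the state.
- bot.get_obs(): the state, without advancing time (a new reading comes with each control period).
- bot.read_camera(name): name is "scene" or "top" or "wrist"; returns the picture (384x512x3 uint8, blue, green, red); there is no depth.
- bot.camera_params(name): a dict with "K" (3x3 intrinsics, pixels), "R" (3x3) and "t" (3): a world point X has camera coordinates R X + t; the wrist camera has in their place "hand_eye" (4x4, takes a point from camera to tool coordinates, whose origin is the TCP and whose axes are the tool frame's). Camera axes: x right, y down, z forward; pixel columns grow to the right and rows downward; lengths in m; the calibration is good to about 2 mm. A picture is of the moment at which its call begins: read the wrist's pose just before it. camera_params takes no time and is no camera call.
- bot.hand_in(): hands the job in, once; it reports no verdict.
Trained networks look in the newest picture that a camera, given by its name, has taken for a name from the list of things; names that differ only in an ending like _2 or _b are one class to them, and where a whole thing is asked for, a point or a joint stands for the part that bears it (a point fixed in the world has none). Each returns a list of dicts, best first, with "score" (0 to 1); they miss things now and then, are a little off and sometimes report something else, mostly with a low value. They report only what shows in the picture. A call takes as long as a camera call. They do not tell look-alikes from the thing itself.
- bot.search_frame(camera, target): "extent" ([left, top, right, bottom] in pixels, round what is visible of it).
- bot.cut_out(camera, target): "pixels" (384x512 bool, what is visible of it) and "extent" ([left, top, right, bottom] in pixels, round what is visible of it).
- bot.place_of(camera, target): "xy" ([column, row] in pixels: a listed point, or the origin of a listed thing).
The state is a dict: "t": time; "q": joint angles; "joint_vel": joint speeds; "joint_torque": joint torques, N m; "eef_pos": TCP position; "tool_rot": TCP orientation; "contact_force": force on the tool from outside, world axes, zero at the start; "torque": the same for the moment, N m; "gripper_width": opening from 0.0 (shut) to 1.0 (fully open).
Only numpy, scipy, OpenCV 4.12 (cv2) and the standard library are available. Lean on these libraries where they do the work, as an engineer would, in place of code of your own. Each camera call takes 0.05 s, during which the arm holds its last target. There are 200 camera calls.

## Working session

There is one attempt and no reset: what is moved stays moved. The work goes in short steps, Python scripts to look and compute and a shell command to move; the robot and the scene stay as the last step left them, time stands still between calls to the robot, and variables do not carry over. Pictures are saved under pics/ and viewed, about 8 in all and at most 12, crops included, and the job is handed in when it is done.

```bash
mkdir -p pics
cat > h.py <<'E'
import numpy as np, cv2
from scipy.spatial.transform import Rotation as R
from station import bot
def rot(q): return R.from_quat([q[1],q[2],q[3],q[0]])
def cam(n,o=None):
    p=bot.camera_params(n);K=np.array(p["K"])
    if "hand_eye" in p:
        o=o or bot.get_obs();T=np.eye(4);T[:3,:3]=rot(o["tool_rot"]).as_matrix();T[:3,3]=o["eef_pos"]
        M=np.linalg.inv(T@np.array(p["hand_eye"]));return K,M[:3,:3],M[:3,3]
    return K,np.array(p["R"]),np.array(p["t"])
def back(c,uv,z):
    K,Rm,t=c;d=Rm.T@np.linalg.inv(K)@[uv[0],uv[1],1];C=-Rm.T@t
    return C+d*(z-C[2])/d[2]
def proj(c,X):
    K,Rm,t=c;p=K@(Rm@np.array(X)+t);return p[:2]/p[2]
E
python3 - <<'E'
from h import *
o=bot.get_obs();print({k:np.round(v,3) for k,v in o.items()});print(rot(o["tool_rot"]).as_matrix().round(3))
for n in ["scene","top"]:
    im=bot.read_camera(n);cv2.imwrite(f"pics/{n}1.png",im)
    c=cam(n);print(n,"C",(-c[1].T@c[2]).round(3))
    for t,z in [("square_key",.006),("pin_key",.006),("key_stand",0),("analyser",0),("bezel",.1),("vial",.1)]:
        for r in bot.place_of(n,t)[:3]: print(n,t,round(r["score"],2),np.round(r["xy"],1),back(c,r["xy"],z).round(4))
a=cv2.imread("pics/scene1.png");b=cv2.imread("pics/top1.png")
cv2.imwrite("pics/both.png",cv2.resize(np.vstack([a,b]),None,fx=.78,fy=.78))
E
```

```text
{'t': np.float64(0.0), 'q': array([-1.368,  0.478,  0.022,  1.556, -0.012,  1.109, -0.083]), 'joint_vel': array([-0.   ,  0.   ,  0.001,  0.001,  0.001, -0.002,  0.001]), 'joint_torque': array([-1.0000e-03, -5.9645e+01,  1.6080e+00, -2.8120e+01,  1.3000e-02,
        9.0000e-03,  0.0000e+00]), 'eef_pos': array([0.206, 0.642, 0.23 ]), 'tool_rot': array([-0.698,  0.699, -0.109,  0.109]), 'contact_force': array([ 0.063, -0.17 , -0.48 ]), 'torque': array([-0.017,  0.064,  0.001]), 'gripper_width': np.float64(1.001)}
[[ 0.952 -0.     0.306]
 [-0.306 -0.002  0.952]
 [ 0.    -1.    -0.002]]
scene C [1.125 0.638 0.827]
scene square_key 0.57 [315.8 248.6] [0.5174 0.2029 0.006 ]
scene square_key 0.51 [285.4 234.3] [0.5444 0.1043 0.006 ]
scene pin_key 0.53 [331.5 270.5] [0.544  0.2846 0.006 ]
scene key_stand 0.78 [321.2 253.9] [0.5162 0.2235 0.    ]
scene key_stand 0.65 [201.4 168.7] [ 0.5425 -0.3471  0.    ]
scene analyser 0.82 [234.5 193.4] [ 0.5377 -0.153   0.    ]
scene bezel 0.74 [242.9 173.9] [ 0.5273 -0.1166  0.1   ]
scene vial 0.64 [199.  169.8] [ 0.6223 -0.2281  0.1   ]
top C [ 0.462 -0.008  1.598]
top square_key 0.52 [202.3 212.6] [0.5144 0.187  0.006 ]
top square_key 0.43 [223.9 206.3] [0.5374 0.1082 0.006 ]
top pin_key 0.42 [178.8 205.3] [0.5411 0.2733 0.006 ]
top key_stand 0.71 [189.2 210. ] [0.5241 0.2359 0.    ]
top analyser 0.69 [294.9 209.5] [ 0.5258 -0.1518  0.    ]
top analyser 0.17 [203.2 212.6] [0.5146 0.1844 0.    ]
top bezel 0.57 [292.4 214.7] [ 0.504  -0.1341  0.1   ]
top vial 0.6 [321.9 183.9] [ 0.6102 -0.2367  0.1   ]
```

View pics/both.png

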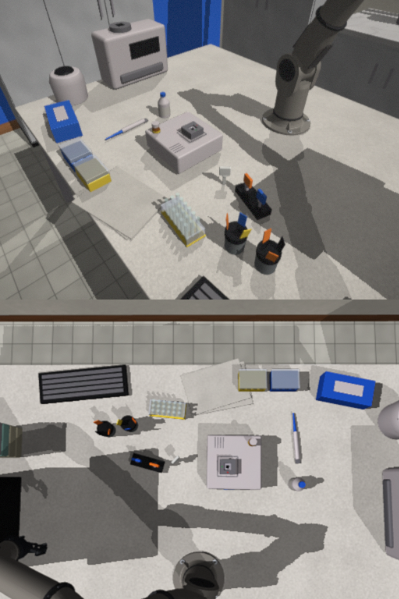

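The orange key stands in the stand's right-hand slot (scene montage 248,182; top montage 141,458). The blue one is beside it, a white look-alike stands loose at (224,175), and the pots carry orange tags. I'll go above the stand and confirm from close by.

Run:
```python
from h import *
print(np.round(bot.camera_params("wrist")["hand_eye"],3), bot.camera_params("wrist")["K"])
o=bot.get_obs();T=rot(o["tool_rot"]).as_matrix()
print((T.T@(np.array([.52,.22,.33])-o["eef_pos"])).round(3))
for n in ["scene","top"]:
  c=cam(n)
  bot.read_camera(n)
  for t in ["analyser","key_stand"]:
    r=bot.cut_out(n,t)[0];m=r["pixels"].astype(np.uint8)
    if n=="top": print(t,r["extent"],cv2.minAreaRect(cv2.findNonZero(m)))
im=cv2.imread("pics/scene1.png")[195:305,265:375]
cv2.imwrite("pics/crop1.png",cv2.resize(im,None,fx=5,fy=5,interpolation=cv2.INTER_CUBIC))
```

```text
[[ 0.     0.959  0.283 -0.072]
 [-0.    -0.283  0.959 -0.143]
 [ 1.    -0.     0.    -0.001]
 [ 0.     0.     0.     1.   ]] [[342.84829098   0.         263.62354001]
 [  0.         342.84829098 189.13833532]
 [  0.           0.           1.        ]]
[ 0.428 -0.099 -0.307]Traceback (most recent call last):
  File "<stdin>", line 9, in <module>
IndexError: list index out of range
```

```bash
python3 -m crank '[{"linear":[0,-0.1,0],"dr":[0,15,0],"hand":1},{"linear":[0.05,-0.1,-0.03],"dr":[0,15,0],"hand":1},{"linear":[0.2,-0.1,-0.15],"dr":[0,70,0],"hand":1},{"linear":[0.428,-0.1,-0.307],"dr":[0,70,0],"hand":1},{"linear":[0.428,-0.1,-0.307],"dr":[0,70,0],"hand":1},{"linear":[0.428,-0.1,-0.307],"dr":[0,70,0],"hand":1},{"linear":[0.428,-0.1,-0.307],"dr":[0,90,0],"hand":1},{"linear":[0.428,-0.1,-0.307],"dr":[0,90,0],"hand":1},{"linear":[0.428,-0.1,-0.307],"dr":[0,90,0],"hand":1},{"linear":[0.428,-0.1,-0.307],"dr":[0,90,0],"hand":1}]'
python3 - <<'E'
from h import *
o=bot.get_obs();T=rot(o["tool_rot"]).as_matrix();print(T.round(3))
print((T.T@(np.array([.52,.22,.33])-o["eef_pos"])).round(3), o["q"].round(2))
E
```

```text
t: 1.63
eef_pos: [0.423, 0.3503, 0.3233]
tool_rot: [0.501, -0.501, 0.499, -0.499]
contact_force: [0.5, 0.9, -0.0]
gripper_width: 0.996
[[ 0.004  0.     1.   ]
 [-1.     0.001  0.004]
 [-0.001 -1.     0.   ]]
[ 0.131 -0.007  0.096] [-1.13  0.19  0.38  1.76 -0.08  1.2  -0.72]
```

```bash
python3 -m crank '[{"linear":[0.05,-0.007,0.04],"dr":[0,7,0],"hand":1},{"linear":[0.13,-0.007,0.095],"dr":[0,17,0],"hand":1},{"linear":[0.13,-0.007,0.095],"dr":[0,17,0],"hand":1},{"linear":[0.13,-0.007,0.095],"dr":[0,17,0],"hand":1},{"linear":[0.13,-0.007,0.095],"dr":[0,17,0],"hand":1},{"linear":[0.13,-0.007,0.095],"dr":[0,17,0],"hand":1},{"linear":[0.13,-0.007,0.095],"dr":[0,17,0],"hand":1}]'
cat > look.py <<'E'
from h import *
import sys
o=bot.get_obs();c=cam("wrist",o);im=bot.read_camera("wrist");cv2.imwrite("pics/"+sys.argv[1]+".png",im)
np.savez(sys.argv[1]+".npz",K=c[0],R=c[1],t=c[2])
print(o["t"],o["eef_pos"].round(4),o["q"].round(2));print(rot(o["tool_rot"]).as_matrix().round(3))
for a in sys.argv[2:]:
    t,z=a.split(":")
    for r in bot.place_of("wrist",t)[:2]: print(t,round(r["score"],2),np.round(r["xy"],1),back(c,r["xy"],float(z)).round(4))
    for r in bot.cut_out("wrist",t)[:2]:
        print("  mask",round(r["score"],2),np.round(r["extent"]))
E
python3 look.py w1 square_key:.006 pin_key:.006 key_stand:0
```

```text
t: 2.22
eef_pos: [0.5182, 0.2236, 0.3298]
tool_rot: [0.424, -0.424, 0.566, -0.566]
contact_force: [-0.1, 1.3, -0.2]
gripper_width: 1.0
2.2167 [0.5182 0.2236 0.3298] [-0.94  0.23  0.52  1.73 -0.12  1.22 -0.68]
[[-0.283 -0.     0.959]
 [-0.959  0.001 -0.283]
 [-0.    -1.    -0.001]]
square_key 0.6 [301.7 213.9] [0.5419 0.1083 0.006 ]
square_key 0.57 [265.2 160.7] [0.5133 0.1985 0.006 ]
  mask 0.95 [260. 156. 271. 195.]
  mask 0.7 [292. 213. 325. 254.]
pin_key 0.64 [265.1 102.7] [0.5351 0.2733 0.006 ]
  mask 0.79 [257.  84. 270. 124.]
key_stand 0.77 [262.3 132.8] [0.5201 0.2358 0.    ]
  mask 0.6 [242.  75. 287. 192.]
```

View pics/w1.png

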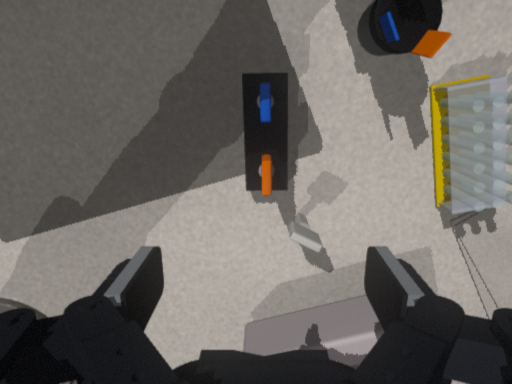

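The crop confirms it: the orange key is in the stand's near slot (266,175), the blue one is at (265,103), and the white look-alike is off the stand at (305,235). I'll fit the handle pose.

```bash
cat > fit.py <<'E'
from h import *
import sys
from scipy.optimize import minimize
def mask(im,col):
    h=cv2.cvtColor(im,cv2.COLOR_BGR2HSV)
    return cv2.inRange(h,(3,130,60),(22,255,255)) if col=="o" else cv2.inRange(h,(105,130,40),(125,255,255))
def box(p,z0,z1,hx,hy,yaw=None):
    x,y,a=p[:3];Rz=R.from_euler("z",a).as_matrix()
    return [Rz@[sx*hx,sy*hy,0]+np.array([x,y,z]) for sx in(-1,1) for sy in(-1,1) for z in(z0,z1)]
def sil(c,P,S=4,shape=(384,512)):
    m=np.zeros((shape[0]*S,shape[1]*S),np.uint8)
    q=np.array([(proj(c,p)+.5)*S for p in P]);cv2.fillConvexPoly(m,cv2.convexHull(q.astype(np.int32)),255)
    return cv2.resize(m,shape[::-1],interpolation=cv2.INTER_AREA)/255.
def fit(c,M,p0,dims):
    f=lambda p:np.abs(sil(c,box(p,*dims))-M/255.).sum()
    s=[p0+np.array(d) for d in [(0,0,0),(.006,0,0),(0,.006,0),(0,0,.12)]]
    r=minimize(f,p0,method="Nelder-Mead",options=dict(initial_simplex=s,xatol=1e-5,fatol=.01));return r.x,r.fun,(M>0).sum()
E
python3 - <<'E'
from fit import *
d=np.load("w1.npz");c=(d["K"],d["R"],d["t"]);im=cv2.imread("pics/w1.png")
for col,x,y,roi in [("o",.513,.198,(150,200)),("b",.535,.273,(75,130))]:
    m=mask(im,col);m2=np.zeros_like(m);m2[roi[0]:roi[1],250:285]=m[roi[0]:roi[1],250:285]
    print(col,fit(c,m2,np.array([x,y,-.29]),(.055,.095,.006,.021)))
g=cv2.cvtColor(im,cv2.COLOR_BGR2HSV);blk=((g[...,2]<45)|(mask(im,"o")>0)|(mask(im,"b")>0)).astype(np.uint8)*255
m2=np.zeros_like(blk);m2[68:196,236:294]=blk[68:196,236:294]
print("stand",fit(c,m2,np.array([.520,.236,-.29]),(0,.03,.028,.075)))
E
```

```text
o (array([ 0.51361485,  0.19776912, -0.29689398]), np.float64(41.52549019607843), np.int64(433))
b (array([ 0.53548685,  0.27705113, -0.26941463]), np.float64(36.01176470588236), np.int64(460))
stand (array([ 0.5246956 ,  0.23655773, -0.26861071]), np.float64(617.4235294117648), np.int64(4658))
```

```bash
python3 -m crank '[{"linear":[0.01,0.04,0.001],"dr":[0,0,0],"hand":1},{"linear":[0.02,0.08,0.002],"dr":[0,0,0],"hand":1},{"linear":[0.026,0.12,0.003],"dr":[0,0,0],"hand":0.4},{"linear":[0.026,0.155,0.003],"dr":[0,0,0],"hand":0.4},{"linear":[0.026,0.17,0.003],"dr":[0,0,0],"hand":0.4},{"linear":[0.026,0.17,0.003],"dr":[0,0,0],"hand":0.4}]' 40
python3 look.py w2
python3 - <<'E'
from fit import *
d=np.load("w2.npz");c=(d["K"],d["R"],d["t"]);im=cv2.imread("pics/w2.png")
m=mask(im,"o");n,l,s,ce=cv2.connectedComponentsWithStats(m);print(s[:6])
k=1+np.argmax([-np.linalg.norm(q-[264,250])-1000*(a[4]<200) for q,a in zip(ce[1:],s[1:])]);m2=(l==k).astype(np.uint8)*255
print(s[k],fit(c,m2,np.array([.514,.198,-.29]),(.055,.095,.006,.021)))
E
```

```text
t: 3.07
eef_pos: [0.5112, 0.1965, 0.1561]
tool_rot: [0.421, -0.426, 0.566, -0.566]
contact_force: [-0.6, -0.1, -0.2]
gripper_width: 0.7
3.0667 [0.5112 0.1965 0.1561] [-0.86  0.39  0.48  1.95 -0.23  0.86 -0.55]
[[-0.282 -0.006  0.959]
 [-0.959 -0.004 -0.282]
 [ 0.005 -1.    -0.005]]
[[     0      0    512    384 195237]
 [   257    159     21     74   1371]]
[ 257  159   21   74 1371] (array([ 0.51348275,  0.19680779, -0.29098788]), np.float64(104.65098039215687), np.int64(1371))
```

View pics/w2.png

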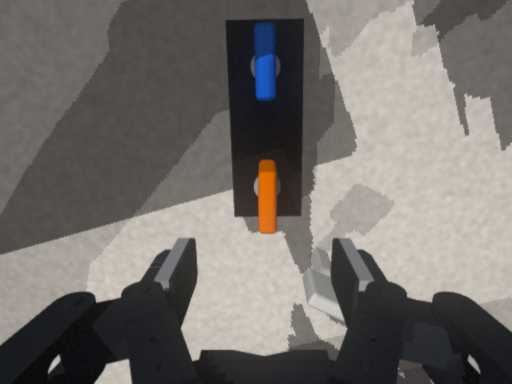

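The orange handle sits centred between the pads at (267,196). The white look-alike at (325,290) is about 90 mm beyond it, clear of the fingers. Descending now.

```bash
python3 -m crank '[{"linear":[-0.001,0.03,0.001],"dr":[0,0,0],"hand":0.3},{"linear":[-0.001,0.06,0.001],"dr":[0,0,0],"hand":0.3},{"linear":[-0.001,0.085,0.001],"dr":[0,0,0],"hand":0.3},{"linear":[-0.001,0.096,0.001],"dr":[0,0,0],"hand":0.3},{"linear":[-0.001,0.096,0.001],"dr":[0,0,0],"hand":0.3},{"linear":[-0.001,0.096,0.001],"dr":[0,0,0],"hand":0.3}]' 40
python3 look.py w3
python3 - <<'E'
from fit import *
d=np.load("w3.npz");c=(d["K"],d["R"],d["t"]);im=cv2.imread("pics/w3.png")
m=mask(im,"o");n,l,s,ce=cv2.connectedComponentsWithStats(m);print(s[1:4],ce[1:4]);k=1+np.argmax(s[1:,4])
print(fit(c,(l==k).astype(np.uint8)*255,np.array([.5135,.197,-.29]),(.055,.095,.006,.021)))
E
```

```text
t: 3.62
eef_pos: [0.5163, 0.1984, 0.0652]
tool_rot: [-0.424, 0.423, -0.566, 0.566]
contact_force: [0.3, 0.0, 0.5]
gripper_width: 0.649
3.6167 [0.5163 0.1984 0.0652] [-0.79  0.53  0.41  2.   -0.33  0.67 -0.47]
[[-0.283  0.001  0.959]
 [-0.959  0.001 -0.283]
 [-0.001 -1.     0.001]]
[[ 241  206   34  130 3879]] [[257.53828306 270.43928848]]
(array([ 0.5130777,  0.1958659, -0.2922295]), np.float64(375.3450980392157), np.int64(3879))
```

```bash
python3 -m crank '[{"linear":[0.0025,0.002,-0.002],"dr":[0,0,0],"hand":0.3},{"linear":[0.0025,0.002,-0.002],"dr":[0,0,0],"hand":0},{"linear":[0.0025,0.002,-0.002],"dr":[0,0,0],"hand":-0.3},{"linear":[0.0025,0.002,-0.002],"dr":[0,0,0],"hand":-0.6},{"linear":[0.0025,0.002,-0.002],"dr":[0,0,0],"hand":-0.9},{"linear":[0.0025,0.002,-0.002],"dr":[0,0,0],"hand":-1},{"linear":[0.0025,0.002,-0.002],"dr":[0,0,0],"hand":-1},{"linear":[0.0025,0.002,-0.002],"dr":[0,0,0],"hand":-1},{"linear":[0.0025,0.002,-0.002],"dr":[0,0,0],"hand":-1}]' 60
```

```text
t: 4.42
eef_pos: [0.5129, 0.1964, 0.0624]
tool_rot: [0.424, -0.423, 0.566, -0.566]
contact_force: [-0.7, -0.9, 5.2]
gripper_width: 0.132
```

```bash
python3 -m crank '[{"linear":[0,-0.01,0],"dr":[0,0,0],"hand":-1},{"linear":[0,-0.025,0],"dr":[0,0,0],"hand":-1},{"linear":[0,-0.045,0],"dr":[0,0,0],"hand":-1},{"linear":[0,-0.075,0],"dr":[0,0,0],"hand":-1},{"linear":[0,-0.11,0],"dr":[0,0,0],"hand":-1},{"linear":[0,-0.15,0],"dr":[0,0,0],"hand":-1},{"linear":[0,-0.18,0],"dr":[0,0,0],"hand":-1},{"linear":[0,-0.19,0],"dr":[0,0,0],"hand":-1},{"linear":[0,-0.19,0],"dr":[0,0,0],"hand":-1}]' 60
python3 look.py w4
python3 - <<'E'
from h import *
im=bot.read_camera("top");cv2.imwrite("pics/top2.png",im);c=cam("top")
r=bot.cut_out("top","analyser")[0];m=r["pixels"].astype(np.uint8);print(r["score"],m.sum(),cv2.minAreaRect(cv2.findNonZero(m)))
o=bot.get_obs();T=rot(o["tool_rot"]).as_matrix()
w=cv2.imread("pics/w4.png")[100:340,150:380]
b=im[160:260,240:350]
cv2.imwrite("pics/v4.png",np.hstack([cv2.resize(w,(400,417)),cv2.resize(b,(400,417),interpolation=cv2.INTER_CUBIC)]))
E
```

```text
t: 5.17
eef_pos: [0.5141, 0.1966, 0.2549]
tool_rot: [-0.425, 0.421, -0.566, 0.566]
contact_force: [1.0, -0.1, -2.2]
gripper_width: 0.136
5.1667 [0.5141 0.1966 0.2549] [-0.91  0.26  0.53  1.86 -0.15  1.05 -0.61]
[[-0.283  0.005  0.959]
 [-0.959  0.003 -0.283]
 [-0.005 -1.     0.003]]
0.86 4787 ((300.5362243652344, 207.94271850585938), (70.58556365966797, 70.72506713867188), 1.3322198390960693)
```

View pics/v4.png

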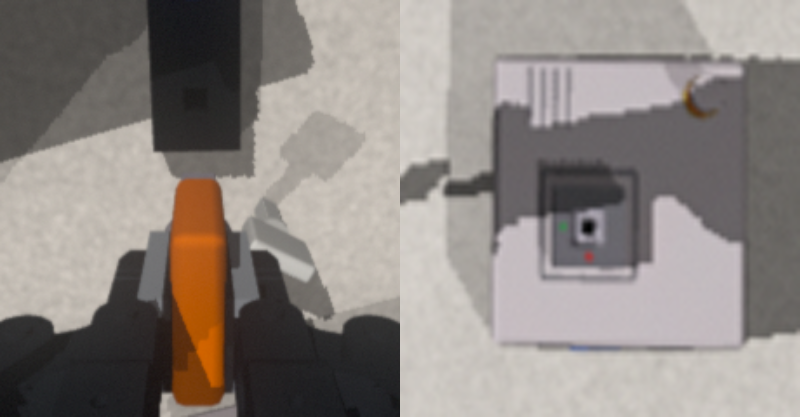

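```bash
python3 -m crank '[{"linear":[0.015,0,0.004],"dr":[0,0,0],"hand":-1},{"linear":[0.04,0,0.011],"dr":[0,-2,0],"hand":-1},{"linear":[0.078,0,0.021],"dr":[0,-5,0],"hand":-1},{"linear":[0.116,0,0.031],"dr":[0,-8,0],"hand":-1},{"linear":[0.154,0,0.042],"dr":[0,-12,0],"hand":-1},{"linear":[0.192,0,0.052],"dr":[0,-14,0],"hand":-1},{"linear":[0.230,0,0.062],"dr":[0,-16,0],"hand":-1},{"linear":[0.268,0,0.073],"dr":[0,-16,0],"hand":-1},{"linear":[0.306,0,0.083],"dr":[0,-16,0],"hand":-1},{"linear":[0.34,0,0.092],"dr":[0,-16,0],"hand":-1}]' 60
python3 -m crank '[{"linear":[0.025,0,0.007],"dr":[0,0,0],"hand":-1},{"linear":[0.044,0,0.0],"dr":[0,0,0],"hand":-1},{"linear":[0.05,0,0.0],"dr":[0,0,0],"hand":-1},{"linear":[0.05,0,0.0],"dr":[0,0,0],"hand":-1},{"linear":[0.05,0,0],"dr":[0,0,0],"hand":-1},{"linear":[0.05,0,0],"dr":[0,0,0],"hand":-1}]' 60
python3 look.py w5 bezel:.1 latch:.124 analyser:0
```

```text
t: 6.15
eef_pos: [0.5025, -0.1593, 0.2503]
tool_rot: [0.497, -0.499, 0.503, -0.502]
contact_force: [0.6, -0.5, -1.1]
gripper_width: 0.131
t: 6.65
eef_pos: [0.5044, -0.2042, 0.2512]
tool_rot: [0.499, -0.499, 0.502, -0.501]
contact_force: [0.3, 0.2, -1.0]
gripper_width: 0.13
6.65 [ 0.5044 -0.2042  0.2512] [-0.29  0.28  0.68  1.88 -0.2   1.05  0.47]
[[-0.005 -0.001  1.   ]
 [-1.     0.001 -0.005]
 [-0.001 -1.    -0.001]]
bezel 0.67 [267.8  83.3] [ 0.508  -0.1297  0.1   ]
  mask 0.79 [140.   0. 447. 245.]Traceback (most recent call last):
  File "look.py", line 8, in <module>
    for r in bot.place_of("wrist",t)[:2]: print(t,round(r["score"],2),np.round(r["xy"],1),back(c,r["xy"],float(z)).round(4))
             ~~~~~~~~~~~~^^^^^^^^^^^
ValueError: it knows: analyser, bezel, key_stand, pin_key, pipette, pot, reagent, square_key, tube_rack, vial
```

View pics/w5.png

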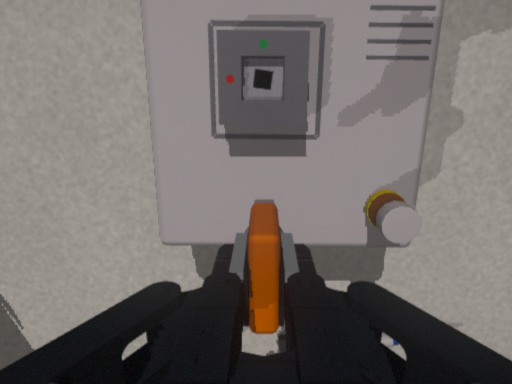

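The lock shows at (263,83) inside its outline: recess (243–284, 57–100), dark socket at (263,79) turned slightly, vial at (395,215). I'll measure the socket.

```bash
cat > sock.py <<'E'
from fit import *
import sys
n=sys.argv[1];d=np.load(n+".npz");c=(d["K"],d["R"],d["t"]);im=cv2.imread("pics/"+n+".png")
g=cv2.cvtColor(im,cv2.COLOR_BGR2GRAY)
def quad(sel,z,seed):
    k,l,s,ce=cv2.connectedComponentsWithStats(sel.astype(np.uint8),connectivity=4)
    j=1+np.argmin(np.linalg.norm(ce[1:]-seed,axis=1)+1000*(s[1:,4]<60))
    m=(l==j).astype(np.uint8);pts=cv2.findNonZero(m)[:,0]
    P=np.array([back(c,p,z)[:2]*1000 for p in pts],np.float32)
    r=cv2.minAreaRect(P);print(s[j],"centroid",P.mean(0).round(1),"rect",np.round(r[0],1),np.round(r[1],1),round(r[2],1))
seed=[float(v) for v in sys.argv[2:4]]
for th in (35,45,55): quad(g<th,.124,seed)
E
python3 sock.py w5 263 79
python3 - <<'E'
from h import *
d=np.load("w5.npz");c=(d["K"],d["R"],d["t"]);im=cv2.imread("pics/w5.png");g=cv2.cvtColor(im,cv2.COLOR_BGR2GRAY)
print(g[78,200:335:1]);print(g[10:145,275])
print(g[70:92,250:278])
cv2.imwrite("pics/w5c.png",cv2.resize(im[10:145,200:335],(600,600),interpolation=cv2.INTER_CUBIC))
E
```

```text
[254  70  18  19 251] centroid [ 503.8 -126.9] rect [ 503.8 -126.9] [11.6 11.5] 81.5
[254  70  18  19 280] centroid [ 503.8 -126.9] rect [ 503.8 -127. ] [12.2 12.2] 82.6
[254  70  18  19 295] centroid [ 503.8 -127. ] rect [ 503.8 -127. ] [12.5 12.7] 83.6
[142 144 144 142 142 143 142 143 140 117  94  88  86  90 113 135 139 123
  96  87  85  86  86  86  86  82  72  68  69  68  69  67  70  71  86  86
  85  85  85  85  82  63  51  56  65  94 100 101 113 117 116 116 116 100
  58  31  30  29  30  30  28  30  29  26  28  29  28  31  28  25  27  46
  93 113 118 119 117 116 116 117 119 118 111  81  77  80  84  83  84  84
  85  83  83  83  83  84  84  85  83  83  85  85  83  82  83  85  83  88
 110 119 119 120 120 119 119 120 116 103  80  73  75  74  86 114 119 120
 120 121 119 123 137 139 141 141 139]
[140 140 140 141 132 121 118 118 120 119 108  85  77  75  76  75  92 118
 118 113  97  88  87  87  87  85  84  86  86  85  81  85  86  83  85  84
  85  84  84  84  85  84  83  83  83  75  60  49  57  67  70  69  72  68
  70  72  92 114 117 116 117 117 118 117 118 119 117 117 119 118 119 118
 118
[... 2127 characters left out ...]
116 118 113  67  41  36  32  31  30  29  29  30  29  26  30  28  30  28
   29  30  49 100 114 116 117 118 118 116]
 [115 118 112  87  75  60  54  49  41  39  40  37  35  34  33  30  31  30
   26  31  54 101 115 117 118 119 117 116]
 [115 115 116 113 109 100  93  85  82  84  81  80  70  65  56  45  40  37
   38  34  64 103 116 118 118 117 117 116]
 [115 116 116 117 117 117 111 110 115 115 116 116 104  99  91  83  78  76
   79  72  88 110 116 117 117 118 119 115]
 [115 115 117 117 117 115 115 113 115 116 118 117 115 116 114 110 108 110
  114 105 109 113 116 117 118 118 116 116]
 [116 116 116 116 118 115 115 115 115 115 116 116 115 116 115 112 113 114
  115 113 114 116 115 117 117 116 117 116]]
```

View pics/w5c.png

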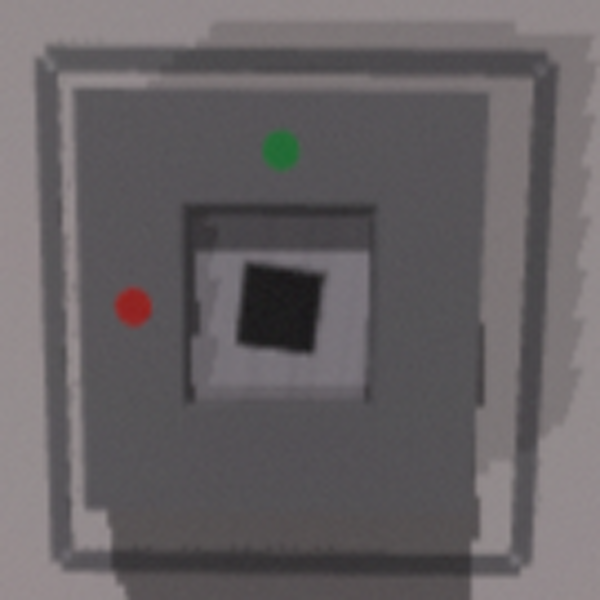

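```bash
cat > held.py <<'E'
from fit import *
import sys
n=sys.argv[1];d=np.load(n+".npz");c=(d["K"],d["R"],d["t"]);im=cv2.imread("pics/"+n+".png");o=bot.get_obs();p=o["eef_pos"]
m=mask(im,"o");k,l,s,ce=cv2.connectedComponentsWithStats(m);j=1+np.argmin(np.linalg.norm(ce[1:]-[264,260],axis=1)+1000*(s[1:,4]<500))
m=(l==j)*255;f=p[2]-.0564
x,e,a=fit(c,m,np.array([p[0],p[1],R.as_euler(rot(o["tool_rot"]),"ZYX")[0]*0+float(sys.argv[2])]),(f+.049,f+.089,.006,.021))
print(s[j],"xy",x[:2].round(4),"yaw deg",np.degrees(x[2]).round(2),"err",e,a,"rel TCP",(x[:2]-p[:2]).round(4))
E
python3 held.py w5 0
python3 - <<'E'
from h import *
d=np.load("w5.npz");c=(d["K"],d["R"],d["t"])
for uv in [(241.6,56.1),(284.6,56.1),(284,100.5),(241.8,100.5)]: print(back(c,uv,.131).round(4))
for uv in [(162,244),(410,246)]: print(back(c,uv,.1).round(4))
E
```

```text
[ 247  203   34  130 3835] xy [ 0.5043 -0.2036] yaw deg 0.48 err 621.5254901960784 3835 rel TCP [-0.0004  0.0009]
[ 0.4889 -0.1114  0.131 ]
[ 0.5198 -0.1116  0.131 ]
[ 0.5197 -0.1424  0.131 ]
[ 0.4883 -0.1423  0.131 ]
[ 0.4085 -0.2731  0.1   ]
[ 0.6412 -0.2764  0.1   ]
```

```bash
python3 -m crank '[{"linear":[-0.015,0,0],"dr":[0,2,0],"hand":-1},{"linear":[-0.04,0,0],"dr":[0,5,0],"hand":-1},{"linear":[-0.065,0,0],"dr":[0,7,0],"hand":-1},{"linear":[-0.0767,0.01,0],"dr":[0,7,0],"hand":-1},{"linear":[-0.0767,0.03,0],"dr":[0,7,0],"hand":-1},{"linear":[-0.0767,0.045,0],"dr":[0,7,0],"hand":-1},{"linear":[-0.0767,0.052,0],"dr":[0,7,0],"hand":-1},{"linear":[-0.0767,0.052,0],"dr":[0,7,0],"hand":-1},{"linear":[-0.0767,0.052,0],"dr":[0,7,0],"hand":-1},{"linear":[-0.0767,0.052,0],"dr":[0,7,0],"hand":-1}]' 60
python3 look.py w6;python3 held.py w6 -0.12
python3 - <<'E'
from h import *
o=bot.get_obs();print(o["contact_force"].round(2),o["torque"].round(3),o["eef_pos"].round(5))
E
```

```text
t: 7.63
eef_pos: [0.5054, -0.1298, 0.2005]
tool_rot: [-0.467, 0.466, -0.531, 0.532]
contact_force: [-0.5, -0.6, -1.3]
gripper_width: 0.13
7.6333 [ 0.5054 -0.1298  0.2005] [-0.41  0.3   0.66  1.99 -0.23  0.93  0.24]
[[-0.129  0.001  0.992]
 [-0.992 -0.    -0.129]
 [ 0.    -1.     0.001]]
[ 247  203   33  131 3863] xy [ 0.5051 -0.1305] yaw deg -7.35 err 570.0039215686274 3863 rel TCP [-0.0004 -0.0007]
[ 0.62 -0.16 -0.97] [ 0.057 -0.03   0.003] [ 0.50555 -0.12975  0.20066]
```

```bash
for i in 1 2 3; do python3 -m crank '[{"linear":[0,0,0],"dr":[0,0,0],"hand":-1}]' | grep -E "eef|force"; done; python3 look.py w7 | head -1; python3 held.py w7 -0.12
```

```text
eef_pos: [0.5055, -0.1296, 0.2006]
contact_force: [-0.9, 0.7, -1.1]
eef_pos: [0.5053, -0.1295, 0.2004]
contact_force: [-0.1, 0.4, -1.1]
eef_pos: [0.5052, -0.1294, 0.2002]
contact_force: [1.1, -0.4, -0.7]
7.9333 [ 0.5052 -0.1294  0.2002] [-0.41  0.3   0.66  1.99 -0.23  0.93  0.24]
[ 247  203   33  131 3867] xy [ 0.5049 -0.1288] yaw deg -7.22 err 552.1490196078431 3867 rel TCP [-0.0002  0.0006]
```

```bash
python3 -m crank '[{"linear":[-0.002,0.003,-0.0013],"dr":[0,0,0],"hand":-1},{"linear":[-0.002,0.008,-0.0013],"dr":[0,0,0],"hand":-1},{"linear":[-0.002,0.013,-0.0013],"dr":[0,0,0],"hand":-1},{"linear":[-0.002,0.016,-0.0013],"dr":[0,0,0],"hand":-1},{"linear":[-0.002,0.017,-0.0013],"dr":[0,0,0],"hand":-1},{"linear":[-0.002,0.017,-0.0013],"dr":[0,0,0],"hand":-1},{"linear":[-0.002,0.017,-0.0013],"dr":[0,0,0],"hand":-1}]' 
python3 -m crank '[{"linear":[0,0.001,0],"dr":[0,0,0],"hand":-1},{"linear":[0,0.002,0],"dr":[0,0,0],"hand":-1},{"linear":[0,0.002,0],"dr":[0,0,0],"hand":-1}]'
```

```text
t: 8.57
eef_pos: [0.5039, -0.1273, 0.1827]
tool_rot: [0.466, -0.467, 0.531, -0.531]
contact_force: [-0.3, 0.9, 0.0]
gripper_width: 0.13
t: 8.82
eef_pos: [0.5039, -0.1272, 0.1807]
tool_rot: [0.467, -0.467, 0.531, -0.531]
contact_force: [-0.0, 0.1, -1.0]
gripper_width: 0.131
```

```bash
for i in 1 2; do python3 -m crank '[{"linear":[0,0.0005,0],"dr":[0,0,0],"hand":-1},{"linear":[0,0.001,0],"dr":[0,0,0],"hand":-1},{"linear":[0,0.001,0],"dr":[0,0,0],"hand":-1}]' | grep -E "eef|force"; done
```

```text
eef_pos: [0.5039, -0.1272, 0.1798]
contact_force: [0.3, -0.7, -1.1]
eef_pos: [0.5038, -0.1272, 0.1787]
contact_force: [-0.5, -1.2, -0.7]
```

```bash
for i in 1 2 3; do python3 -m crank '[{"linear":[0,0.001,0],"dr":[0,0,0],"hand":-1},{"linear":[0,0.002,0],"dr":[0,0,0],"hand":-1},{"linear":[0,0.002,0],"dr":[0,0,0],"hand":-1}]' | grep -E "eef|force";python3 -c "
from h import *
print(bot.get_obs()['torque'].round(2))"; done
```

```text
eef_pos: [0.5038, -0.1271, 0.1766]
contact_force: [-0.0, 0.7, -1.5]
[-0.01 -0.04  0.02]
eef_pos: [0.5038, -0.1272, 0.1746]
contact_force: [-0.1, -0.1, -0.4]
[0.01 0.02 0.03]
eef_pos: [0.5038, -0.1271, 0.1726]
contact_force: [-0.5, 0.1, -0.7]
[-0.02  0.03  0.03]
```

```bash
for i in 1 2; do python3 -m crank '[{"linear":[0,0.001,0],"dr":[0,0,0],"hand":-1},{"linear":[0,0.003,0],"dr":[0,0,0],"hand":-1},{"linear":[0,0.004,0],"dr":[0,0,0],"hand":-1},{"linear":[0,0.004,0],"dr":[0,0,0],"hand":-1}]' | grep -E "eef|force"; done
for i in 1 2 ; do python3 -m crank '[{"linear":[0,0.0005,0],"dr":[0,0,0],"hand":-1},{"linear":[0,0.001,0],"dr":[0,0,0],"hand":-1},{"linear":[0,0.001,0],"dr":[0,0,0],"hand":-1}]' | grep -E "eef|force";done
```

```text
eef_pos: [0.5037, -0.1271, 0.1685]
contact_force: [-0.2, 0.1, -1.1]
eef_pos: [0.5037, -0.1271, 0.1645]
contact_force: [-0.4, 0.3, -1.3]
eef_pos: [0.5039, -0.1271, 0.1638]
contact_force: [-0.2, 0.1, -0.8]
eef_pos: [0.5038, -0.1271, 0.1627]
contact_force: [0.8, -0.0, -1.3]
```

Near the bottom with no force yet; feeling for the floor in 0.5 mm steps.

```bash
for i in 1 2 3; do python3 -m crank '[{"linear":[0,0.0005,0],"dr":[0,0,0],"hand":-1},{"linear":[0,0.0005,0],"dr":[0,0,0],"hand":-1}]' | grep -E "eef|force";done
```

```text
eef_pos: [0.5039, -0.1272, 0.1624]
contact_force: [-0.1, -0.2, 0.3]
eef_pos: [0.5041, -0.1273, 0.1624]
contact_force: [-1.4, 0.4, 4.8]
eef_pos: [0.5042, -0.1273, 0.1623]
contact_force: [-3.2, 1.0, 10.3]
```

The floor is reached at TCP z 0.1624, as predicted for fully home, with 10 N. I'll ease off 0.7 mm and start turning.

```bash
cat > tq.py <<'E'
from h import *
o=bot.get_obs();m=rot(o["tool_rot"]).as_matrix()
print("F",o["contact_force"].round(1),"M",o["torque"].round(3),"toolyaw",np.degrees(np.arctan2(m[1,2],m[0,2])).round(2),"pos",o["eef_pos"].round(4),"q7",o["q"][6].round(2),"t",o["t"].round(2))
E
python3 -m crank '[{"linear":[0,-0.0007,0],"dr":[0,0,0],"hand":-1},{"linear":[0,-0.0007,0],"dr":[0,3,0],"hand":-1},{"linear":[0,-0.0007,0],"dr":[0,6,0],"hand":-1},{"linear":[0,-0.0007,0],"dr":[0,10,0],"hand":-1},{"linear":[0,-0.0007,0],"dr":[0,10,0],"hand":-1}]' >/dev/null; python3 tq.py
python3 -m crank '[{"linear":[0,0,0],"dr":[0,4,0],"hand":-1},{"linear":[0,0,0],"dr":[0,8,0],"hand":-1},{"linear":[0,0,0],"dr":[0,10,0],"hand":-1},{"linear":[0,0,0],"dr":[0,10,0],"hand":-1}]' >/dev/null; python3 tq.py
```

```text
Traceback (most recent call last):
  File "tq.py", line 3, in <module>
    print("F",o["contact_force"].round(1),"M",o["torque"].round(3),"toolyaw",np.degrees(np.arctan2(m[1,2],m[0,2])).round(2),"pos",o["eef_pos"].round(4),"q7",o["q"][6].round(2),"t",o["t"].round(2))
                                                                                                                                                                                    ^^^^^^^^^^^^
AttributeError: 'float' object has no attribute 'round'
Traceback (most recent call last):
  File "tq.py", line 3, in <module>
    print("F",o["contact_force"].round(1),"M",o["torque"].round(3),"toolyaw",np.degrees(np.arctan2(m[1,2],m[0,2])).round(2),"pos",o["eef_pos"].round(4),"q7",o["q"][6].round(2),"t",o["t"].round(2))
                                                                                                                                                                                    ^^^^^^^^^^^^
AttributeError: 'float' object has no attribute 'round'
```

```bash
sed -i 's/o\["t"\].round(2)/o["t"]/' tq.py; python3 tq.py
python3 -m crank '[{"linear":[0,0,0],"dr":[0,4,0],"hand":-1},{"linear":[0,0,0],"dr":[0,8,0],"hand":-1},{"linear":[0,0,0],"dr":[0,10,0],"hand":-1},{"linear":[0,0,0],"dr":[0,10,0],"hand":-1}]' >/dev/null; python3 tq.py
```

```text
F [-3.3  1.7  6.8] M [0.345 0.78  0.069] toolyaw -27.53 pos [ 0.5036 -0.127   0.1623] q7 -0.03 t 12.4833
F [-3.4  1.8  7.7] M [0.441 0.951 0.027] toolyaw -37.53 pos [ 0.5035 -0.1269  0.1623] q7 -0.18 t 12.8167
```

```bash
for i in 1 2 3; do python3 -m crank '[{"linear":[0,-0.0001,0],"dr":[0,4,0],"hand":-1},{"linear":[0,-0.0002,0],"dr":[0,8,0],"hand":-1},{"linear":[0,-0.0002,0],"dr":[0,10,0],"hand":-1},{"linear":[0,-0.0002,0],"dr":[0,10,0],"hand":-1}]' >/dev/null; python3 tq.py; done
```

```text
F [-3.2  1.8  5.8] M [0.431 0.864 0.099] toolyaw -47.53 pos [ 0.5033 -0.1268  0.1624] q7 -0.32 t 13.15
F [-3.2  1.5  4.8] M [0.499 0.8   0.054] toolyaw -57.5 pos [ 0.5032 -0.1266  0.1624] q7 -0.47 t 13.4833
F [-3.7  3.4  4.4] M [0.704 0.88  0.038] toolyaw -67.46 pos [ 0.5031 -0.1264  0.1624] q7 -0.61 t 13.8167
```

Now 1° steps, watching the moment.

```bash
for i in 1 2 3 4 5; do python3 -m crank '[{"linear":[0,0,0],"dr":[0,1,0],"hand":-1},{"linear":[0,0,0],"dr":[0,1,0],"hand":-1}]' >/dev/null; python3 tq.py; done
```

```text
F [-4.4  2.6  3.9] M [0.916 1.131 0.049] toolyaw -68.41 pos [ 0.5032 -0.1265  0.1624] q7 -0.62 t 13.9833
F [-4.8  2.9  4.9] M [0.9   1.082 0.083] toolyaw -69.41 pos [ 0.5032 -0.1265  0.1624] q7 -0.64 t 14.15
F [-4.7  3.7  4.8] M [0.982 1.123 0.101] toolyaw -70.42 pos [ 0.5031 -0.1265  0.1624] q7 -0.65 t 14.3167
F [-4.   3.8  4.7] M [0.952 1.096 0.038] toolyaw -71.41 pos [ 0.5032 -0.1265  0.1624] q7 -0.66 t 14.4833
F [-3.3  3.3  5.3] M [0.946 1.138 0.031] toolyaw -72.41 pos [ 0.5031 -0.1264  0.1624] q7 -0.68 t 14.65
```

```bash
for i in 1 2 3; do python3 -m crank '[{"linear":[0,0,0],"dr":[0,1,0],"hand":-1},{"linear":[0,0,0],"dr":[0,1,0],"hand":-1}]' >/dev/null; python3 tq.py; done
```

```text
F [-4.3  3.1  4.6] M [0.984 1.09  0.06 ] toolyaw -73.41 pos [ 0.5032 -0.1264  0.1624] q7 -0.69 t 14.8167
F [-4.7  3.6  4.2] M [1.004 1.097 0.16 ] toolyaw -74.41 pos [ 0.5031 -0.1264  0.1624] q7 -0.71 t 14.9833
F [-4.3  4.4  4.6] M [1.031 1.152 0.053] toolyaw -75.41 pos [ 0.5032 -0.1264  0.1624] q7 -0.72 t 15.15
```

```bash
for i in 1 2 3; do python3 -m crank '[{"linear":[0,0,0],"dr":[0,0.7,0],"hand":-1}]' >/dev/null; python3 tq.py|cut -c1-80; python3 -m crank '[{"linear":[0,0,0],"dr":[0,0,0],"hand":-1}]' >/dev/null; python3 tq.py|cut -c1-80;  python3 -m crank '[{"linear":[0,0,0],"dr":[0,0,0],"hand":-1}]' >/dev/null; python3 tq.py|cut -c1-80; done
```

```text
F [-4.5  4.8  4. ] M [0.946 1.109 0.149] toolyaw -76.06 pos [ 0.5031 -0.1264  0.
F [-4.6  3.5  5.8] M [1.082 1.113 0.09 ] toolyaw -76.09 pos [ 0.5032 -0.1264  0.
F [-4.1  3.3  4.7] M [1.05  1.155 0.067] toolyaw -76.07 pos [ 0.5032 -0.1264  0.
F [-3.5  3.3  4.7] M [0.971 1.09  0.086] toolyaw -76.76 pos [ 0.5031 -0.1264  0.
F [-4.2  2.8  4.6] M [1.001 1.113 0.058] toolyaw -76.8 pos [ 0.5031 -0.1264  0.1
F [-4.6  3.9  4.5] M [1.06  1.142 0.071] toolyaw -76.77 pos [ 0.5031 -0.1264  0.
F [-3.9  4.2  4.9] M [1.01  1.146 0.071] toolyaw -77.46 pos [ 0.5031 -0.1264  0.
F [-4.6  4.   4.8] M [1.037 1.094 0.062] toolyaw -77.5 pos [ 0.5032 -0.1264  0.1
F [-4.6  3.5  5. ] M [1.013 1.195 0.013] toolyaw -77.47 pos [ 0.5031 -0.1264  0.
```

```bash
for i in 1 2 3 4; do python3 -m crank '[{"linear":[0,0,0],"dr":[0,0.5,0],"hand":-1}]' >/dev/null; python3 tq.py|cut -c1-80; python3 -m crank '[{"linear":[0,0,0],"dr":[0,0,0],"hand":-1}]' >/dev/null; python3 tq.py|cut -c1-80; done
```

```text
F [-5.3  3.9  4.2] M [1.053 1.147 0.103] toolyaw -77.96 pos [ 0.5031 -0.1263  0.
F [-4.1  4.3  4.6] M [1.095 1.148 0.037] toolyaw -77.99 pos [ 0.5032 -0.1264  0.
F [-4.1  3.6  4.9] M [1.041 1.178 0.065] toolyaw -78.46 pos [ 0.5031 -0.1263  0.
F [-3.4  2.8  5.3] M [1.038 1.118 0.077] toolyaw -78.48 pos [ 0.5032 -0.1263  0.
F [-4.5  4.   4.6] M [1.026 1.227 0.087] toolyaw -78.96 pos [ 0.5031 -0.1263  0.
F [-5.   3.4  5. ] M [1.067 1.163 0.1  ] toolyaw -78.99 pos [ 0.5031 -0.1264  0.
F [-4.3  4.6  4.9] M [0.962 1.169 0.078] toolyaw -79.46 pos [ 0.5031 -0.1263  0.
F [-4.4  4.7  4.9] M [1.073 1.089 0.062] toolyaw -79.48 pos [ 0.5031 -0.1263  0.
```

```bash
python3 look.py w8 |head -1; python3 held.py w8 -1.38; python3 held.py w8 -1.33
for i in 1 2 ; do python3 -m crank '[{"linear":[0,0,0],"dr":[0,0.5,0],"hand":-1}]' >/dev/null; python3 tq.py|cut -c1-80; python3 -m crank '[{"linear":[0,0,0],"dr":[0,0,0],"hand":-1}]' >/dev/null; python3 tq.py|cut -c1-80; done
```

```text
16.5667 [ 0.5031 -0.1263  0.1624] [-0.62  0.45  0.96  2.04 -0.48  0.9  -0.78]
[ 247  203   33  131 3876] xy [ 0.5038 -0.1273] yaw deg -79.26 err 549.8509803921568 3876 rel TCP [ 0.0006 -0.001 ]
[ 247  203   33  131 3876] xy [ 0.5037 -0.1276] yaw deg -78.44 err 556.0235294117647 3876 rel TCP [ 0.0005 -0.0013]
F [-4.2  3.5  3.9] M [1.048 1.155 0.059] toolyaw -79.96 pos [ 0.5031 -0.1263  0.
F [-4.7  3.9  5. ] M [1.101 1.18  0.031] toolyaw -79.98 pos [ 0.5031 -0.1263  0.
F [-4.3  4.5  4.8] M [1.104 1.145 0.123] toolyaw -80.46 pos [ 0.5031 -0.1263  0.
F [-3.7  4.7  4.6] M [1.065 1.144 0.053] toolyaw -80.47 pos [ 0.5031 -0.1263  0.
```

View pics/w8.png

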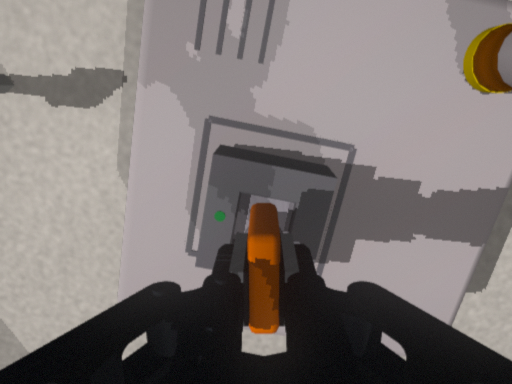

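Run:
```python
from h import *
d=np.load("w8.npz");c=(d["K"],d["R"],d["t"])
P=lambda u,v:back(c,(u,v),.1)
for a,b in [((208,120),(353,147)),((208,120),(190,252)),((145,0),(120,290)),((512,190),(450,325))]:
    v=P(*b)-P(*a);print(a,b,v.round(3),np.degrees(np.arctan2(v[1],v[0])).round(1))
d=np.load("w5.npz");c=(d["K"],d["R"],d["t"])
for a,b in [((211,22),(325,22)),((213,136),(319,136)),((211,22),(213,136)),((145,0),(160,240)),((437,0),(412,240)),((165,245),(408,246))]:
    v=P(*b)-P(*a);print(a,b,v.round(3),np.degrees(np.arctan2(v[1],v[0])).round(1))
```

```text
(208, 120) (353, 147) [ 0.    -0.088  0.   ] -90.0
(208, 120) (190, 252) [-0.087 -0.     0.   ] -180.0
(145, 0) (120, 290) [-0.181  0.002  0.   ] 179.5
(512, 190) (450, 325) [-0.102  0.005  0.   ] 177.3
(211, 22) (325, 22) [ 0.089 -0.001  0.   ] -0.3
(213, 136) (319, 136) [ 0.091 -0.001  0.   ] -0.3
(211, 22) (213, 136) [-0.003 -0.089  0.   ] -91.7
(145, 0) (160, 240) [-0.007 -0.201  0.   ] -91.9
(437, 0) (412, 240) [ 0.004 -0.201  0.   ] -88.8
(165, 245) (408, 246) [ 0.228 -0.002  0.   ] -0.6
```

```bash
for i in 1 2 3 4; do python3 -m crank '[{"linear":[0,0,0],"dr":[0,0.7,0],"hand":-1}]' >/dev/null; python3 tq.py|cut -c1-80; python3 -m crank '[{"linear":[0,0,0],"dr":[0,0,0],"hand":-1}]' >/dev/null; python3 tq.py|cut -c1-80; done
```

```text
F [-3.8  5.   5.6] M [1.104 1.148 0.144] toolyaw -81.15 pos [ 0.5031 -0.1263  0.
F [-3.7  4.6  5.8] M [1.133 1.173 0.161] toolyaw -81.17 pos [ 0.5032 -0.1263  0.
F [-4.1  4.4  5.3] M [1.075 1.133 0.226] toolyaw -81.84 pos [ 0.5031 -0.1263  0.
F [-4.9  3.8  5. ] M [1.064 1.107 0.169] toolyaw -81.87 pos [ 0.5031 -0.1263  0.
F [-4.   4.7  5.3] M [1.084 1.147 0.316] toolyaw -82.53 pos [ 0.5031 -0.1262  0.
F [-4.5  4.1  5.1] M [1.12  1.209 0.261] toolyaw -82.55 pos [ 0.5031 -0.1263  0.
F [-4.9  4.4  5.4] M [1.057 1.171 0.356] toolyaw -83.22 pos [ 0.5031 -0.1263  0.
F [-3.8  4.3  4.6] M [1.06  1.223 0.329] toolyaw -83.25 pos [ 0.5031 -0.1263  0.
```

The stop is reached (0.33 N m at the last step, a bit over the limit). I'm backing off at once, within the key's play.

```bash
python3 -m crank '[{"linear":[0,0,0],"dr":[0,-2.5,0],"hand":-1},{"linear":[0,0,0],"dr":[0,-5,0],"hand":-1},{"linear":[0,0,0],"dr":[0,-5,0],"hand":-1}]' >/dev/null; python3 tq.py
python3 -m crank '[{"linear":[0,0,0],"dr":[0,0,0],"hand":-0.95},{"linear":[0,0,0],"dr":[0,0,0],"hand":-0.8},{"linear":[0,0,0],"dr":[0,0,0],"hand":-0.6},{"linear":[0,0,0],"dr":[0,0,0],"hand":-0.4},{"linear":[0,0,0],"dr":[0,0,0],"hand":-0.2},{"linear":[0,0,0],"dr":[0,0,0],"hand":-0.2},{"linear":[0,0,0],"dr":[0,0,0],"hand":-0.2}]' 20
python3 look.py w9|head -1; python3 held.py w9 -1.38; python3 held.py w9 -1.3
```

```text
F [-3.5  3.2  4.7] M [ 0.845  1.113 -0.008] toolyaw -78.15 pos [ 0.5032 -0.1265  0.1624] q7 -0.76 t 17.8667
t: 18.45
eef_pos: [0.5042, -0.1275, 0.1627]
tool_rot: [-0.072, 0.072, -0.703, 0.704]
contact_force: [0.3, 0.4, -0.5]
gripper_width: 0.401
18.45 [ 0.5042 -0.1275  0.1627] [-0.61  0.45  0.96  2.04 -0.48  0.89 -0.76]
[ 242  206   33  130 3874] xy [ 0.5041 -0.1268] yaw deg -78.22 err 551.0117647058823 3874 rel TCP [-0.      0.0006]
[ 242  206   33  130 3874] xy [ 0.5027 -0.1272] yaw deg -77.48 err 540.6117647058823 3874 rel TCP [-0.0014  0.0002]
```

```bash
python3 -m crank '[{"linear":[0,-0.008,0],"dr":[0,0,0],"hand":-0.2},{"linear":[0,-0.02,0],"dr":[0,0,0],"hand":-0.2},{"linear":[0,-0.04,0],"dr":[0,0,0],"hand":-0.2},{"linear":[0,-0.07,0],"dr":[0,0,0],"hand":-0.2},{"linear":[0,-0.1,0],"dr":[0,0,0],"hand":-0.2},{"linear":[0.03,-0.12,0],"dr":[0,0,0],"hand":-0.2},{"linear":[0.05,-0.13,0],"dr":[0,0,0],"hand":-0.2},{"linear":[0.05,-0.13,0],"dr":[0,0,0],"hand":-0.2},{"linear":[0.05,-0.13,0],"dr":[0,0,0],"hand":-0.2},{"linear":[0.05,-0.13,0],"dr":[0,0,0],"hand":-0.2}]' 
python3 look.py w10|head -1
python3 - <<'E'
from fit import *
d=np.load("w10.npz");c=(d["K"],d["R"],d["t"]);im=cv2.imread("pics/w10.png")
m=mask(im,"o");k,l,s,ce=cv2.connectedComponentsWithStats(m);uv=proj(c,[.504,-.127,.175]);j=1+np.argmin(np.linalg.norm(ce[1:]-uv,axis=1)+1000*(s[1:,4]<200));print(uv,s[j])
for f in (.106,.110,.114): 
  x,e,a=fit(c,(l==j)*255,np.array([.504,-.127,-1.35]),(f+.049,f+.089,.006,.021));print(f,x[:2].round(4),np.degrees(x[2]).round(1),e.round(1),a)
u=cv2.resize(bot.read_camera("scene"),(800,600),interpolation=cv2.INTER_CUBIC)[180:480,200:600]
cv2.imwrite("pics/v10.png",np.hstack([cv2.resize(im,(400,300)),u]))
E
```

```text
t: 19.33
eef_pos: [0.4555, -0.1367, 0.293]
tool_rot: [0.073, -0.072, 0.704, -0.703]
contact_force: [0.7, -0.2, 0.0]
gripper_width: 0.397
19.3333 [ 0.4555 -0.1367  0.293 ] [-0.93  0.12  1.22  1.99 -0.13  1.11 -1.02]
[262.64269553 119.07199868] [254  91  17  61 988]
0.106 [ 0.5034 -0.1269] -78.1 97.6 988
0.11 [ 0.504  -0.1266] -78.6 128.3 988
0.114 [ 0.504  -0.1267] -77.5 164.0 988
```

View pics/v10.png

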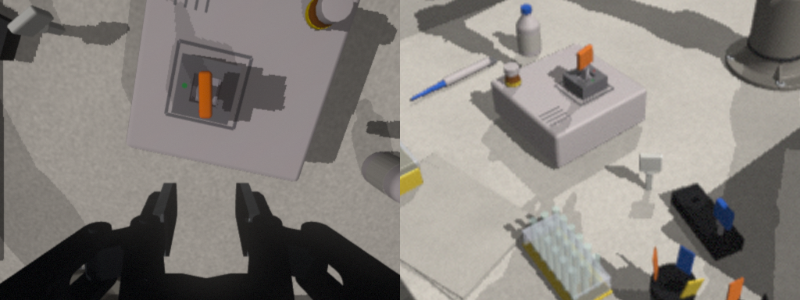

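The key stands upright in the lock (left panel 205,95; right panel 586,58). Its foot fits best at 0.106 m (fully home) and its yaw at −78°. The blue key, white look-alike, vial and bottle are in place.

```bash
python3 -c "
from station import bot
print(bot.hand_in())"
```

```text
the job is handed in; nothing more can be done
None
```

The orange-handled square key is in the grey lock, fully home, turned clockwise to the hard stop, and left upright. I handed the job in at about 19.4 s, but the twist against the stop went over your limit.

- **Insertion:** the key went into the socket without resistance. It met the floor at the fully-home height (TCP z 0.1624 m), with at most about 10 N of push.
- **Turning:** the drag stayed near 0.07 N m until the moment rose steeply at the stop, at a tool yaw of about −81°. That is roughly where the 1.25 rad stop plus the key's play should be, about 2–3° further round than I had worked out.
- **Limit exceeded:** I batched the last four small steps, so the moment reached about 0.33–0.36 N m, drag included. That is above the 0.2 N m you asked for. I backed off about 5° at once, within the key's play, and then let go.
- **Last check:** after backing away, the wrist image fits best with the key's foot at 0.106 m (fully home) and a yaw of −78°, standing upright. The gripper is clear of everything. In the last pictures the blue key is still in the stand, and the white look-alike, vial, rack, reagent bottle and pipette look undisturbed. The pots show only partly in the last picture, but I never went near them.
- **Not confirmed:** I could not see the rotor's angle directly with the key in it, so "locked" rests on the felt stop and the yaw.

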